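# Set a trimming board's fence square and lock it with its wing screw

## Robot

A 7-joint arm with a two-finger parallel gripper is mounted at the origin on a cart in front of the work surface, level with it; the furniture and walls round the work are solid. World frame = base frame: x ahead of the robot, y to its left, z up, the work surface at z = 0. Lengths are in mm, angles in rad, forces in N, time in s.
With the tool pointing down it reaches from about 425 to 875 mm from the base axis. Payload 8.4 kg.
Tool frame: the origin (TCP) lies between the finger pads, 19 mm behind the fingertips; this is the grasp point; z points along the fingers, y is the line along which they close (so a half turn about z gives the same grasp; the last joint's range is limited). The gripper opens to 85 mm and grips with 20 to 120 N. Pads are 22 mm wide; open, the fingers measure 114 mm over their backs; the gripper's body (76 mm by 85 mm) begins 54 mm behind the grasp point. The pads swing forward as they close: fully open they stand 13 mm farther back than shut.
Start: joints at [1.216, 0.333, 0.04, 1.465, -0.013, 1.343, -0.059], TCP at [164.441, -628.827, 250.008] pointing down, gripper open.
Joint ranges: [-2.58, 2.58], [-0.38, 2.09], [-1.3, 1.39], [0.25, 2.4], [-1.5, 4.64], [0.08, 2.09], [-2.65, 2.65]. Speed limits (rad/s): [2.22, 2.22, 2.79, 2.79, 3.14, 3.14, 3.14].

## Interface

Orientations are given as [roll, pitch, yaw] about the fixed x, y, z axes, in that order (R = Rz(yaw) Ry(pitch) Rx(roll)).
In Python, from plant import arm gives the robot as it stands.
- The arm moves only by the tool jog_arm, never from a script. Its argument "increments" is one flat list of numbers, 7 for each row, row after row: the shift along the tool's x, y, z in cm, then the turn, a rotation vector about the tool's x, y, z in rad, then the opening, from -1 (shut) to 1 (fully open). In form: [dx, dy, dz, wx, wy, wz, fingers, dx, dy, dz, wx, wy, wz, fingers, ...]. A call has 1 to 12 rows; each row is the pose to reach, as a shift and turn from the pose commanded when the call began, along the tool's axes at that moment; what a row does not reach only later rows make up. A row lasts 1/10 s, in which the tool goes at most 50 mm and 8.59 degrees, less where a joint would pass 70% of its speed; a pose out of reach is approached as far as the arm can. A call with a gripper value outside its range is refused whole. The fingers move at their own pace and stop on an object; "force" is the grip in N (left out, the last holds). Time passes only in rows, so rows that repeat a pose let the fingers close. It gives the time, the measured TCP pose, the force, the opening and the grip force at its end, in the units of the state.
- arm.get_obs(): the state, without advancing time (a new reading comes with each control period).
- arm.camera(name): name is "side" or "top" or "wrist"; returns the picture (384x512x3 uint8, red, green, blue); there is no depth.
- arm.calibration(name): a dict with "fx", "fy", "cx", "cy" (pixels), "k1" (the pictures are not rectified: a ray, as slopes to the right and down, at radius r is drawn at 1 + k1 r^2 times it, then the intrinsics apply), "rvec" (rotation vector, rad) and "tvec" (3), from world to camera coordinates, as OpenCV has them. Camera axes: x right, y down, z forward; pixel columns grow to the right and rows downward; lengths in mm; the calibration is good to about 2 mm. A picture is of the moment at which its call begins: read the wrist's pose just before it. calibration takes no time and is no camera call; for the wrist camera it gives the pose at the moment of the call.
- arm.sign_off(): hands the job in; it is judged then, once.
Trained networks look in the newest picture that a camera, given by its name, has taken for a name from the list of things; names that differ only in an ending like _2 or _b are one class to them, and where a whole thing is asked for, a point or a joint stands for the part that bears it (a point fixed in the world has none). Each returns a list of dicts, best first, with "p" (0 to 1); they miss things now and then, are a little off and sometimes report something else, mostly with a low value. They report only what shows in the picture. A call takes as long as a camera call.
- arm.silhouettes(camera, thing): "mask" (384x512 bool, what is visible of it) and "extent" ([left, top, right, bottom] in pixels, round what is visible of it).
The state is a dict: "clock": time; "qpos": joint angles; "dq": joint speeds; "tau": joint torques, N m; "position": TCP position; "tcp_rot": TCP orientation; "ft_force": force on the tool from outside, world axes, zero at the start; "torque": the same for the moment, N m; "gripper_width": opening from 0.0 (shut) to 1.0 (fully open); "gripper_force": force on a finger pad.
Only numpy, scipy, OpenCV 4.12 (cv2) and the standard library are available. Lean on these libraries where they do the work, as an engineer would, in place of code of your own. Each camera call takes 0.05 s, during which the arm holds its last target. There are 200 camera calls.

## Task

Swing the trimming board's fence round until it stands square to the steel cutting edge, with the hole in its end lined up over the threaded hole in the board below. Take the wing screw out of its parking ring, put it down through both holes, feel for the start of the thread and screw it in clockwise until its collar is drawn down tight on the fence; then let go. Leave the cards, the magnifier and the tape where they are.

Things in the scene. Friction and masses are not known exactly. Their poses are not given: they have to be found in the camera images.
- board: Plywood trimming board, 270 mm (x) by 290 mm (y), top 75 mm above the table, fixed. Origin: its centre at table height; x away from the robot, y left at yaw 0. Steel cutting edge with ruler marks along its right (-y) side. Two flush steel bushes with threads: the square one at (20,-85) mm, to be used, and a 30 degree one at (-65,-62). Screw's parking ring, 6 mm proud, at (78,10).
- fence (a joint): Angle of the fence about its upright pivot, rad: 0 = square to the cutting edge, lying along board -y from the pivot; positive = free end swung towards the robot. Starts at 0.22 to 0.46, range -0.30 to 0.70. Stiff (about 0.25 N m), stays where it is left, can be pushed.
- fence_pivot (a point): The pivot's axis, at the level of the board's top. The fence is an aluminium bar 44 mm wide, reaching 200 mm beyond the pivot, underside 1 mm and top 9 mm above the board. A lip 5 mm thick stands 17 mm above the bar along its front (robot side) edge, from the pivot's end to 96 mm from the pivot; beyond that the bar is flat.
- fence_hole (a point): Centre of the fence's through hole (22 mm bore), on the bar's top face, on its centre line, 170 mm from the pivot; its z is up.
- square_hole (a point): Centre of the square setting's bush (22 mm bore) at the level of the board's top, 170 mm from the pivot along board -y.
- thread_top (a point): 6 mm down in that bush: top of a fixed two-start right-hand quick thread, a flat steel ring with two mouths half a turn apart where the screw's cross pin can drop in. The mouths' direction differs each time and is not measured: with the screw's wing along the square fence, they are met after 0.2 to 1.4 rad of clockwise turn (seen from above).
- screw: Steel wing screw, 66 mm tall, 0.11 to 0.18 kg, upright in the parking ring at the start. Origin: centre of the underside of its 32 mm collar, which rests on the ring and at last on the fence; z up the shank. Below the collar a 20 mm thick shoulder 14 mm long, then an 11 mm core to 30 mm below. A half turn looks the same.
- wing_grip (a point): Middle of the screw's flat upright wing, 27 mm above the screw's origin: a good place for the TCP. The wing is 12 mm thick (along screw x, grip it across this), 64 mm long (screw y), and spans 8 to 36 mm above the origin.
- cross_pin (a point): Middle of the pin through the screw's core, 25 mm below its origin, 4 mm thick, 20 mm long, parallel to the wing. Standing on the thread's top the collar is 12 mm above the fence; pressed lightly and turned clockwise it drops about 9 mm at the mouths, then sinks 18 mm a turn. Tight about 0.4 turn after the drop, at a hard stop: torque rises past 0.4 N m. It cannot be pushed home unturned.
- card_stack: Stack of cream cards, 95 x 66 x 16 mm, loose on the board's front left corner. Origin: centre of its underside. Not to be moved.
- magnifier: Black upright cylindrical magnifier, 36 mm across and 42 mm tall, loose on the board's rear left corner. Origin: centre of its underside. Not to be moved.
- tape_roll: Roll of tan packing tape, 90 mm across and 48 mm tall, loose on the table to the right of the board. Origin: centre of its underside. Not to be moved.

How it is judged:
By the outcome, as a careful person would: the job done as asked, in the order asked, and still so for the second after the job is handed in, with the robot touching nothing.
It also fails if it takes over 72 s, if anything falls off the work surface, if the arm or the gripper's body presses on something with over 40 N, if the wrist force passes 120 N, or if a joint passes its speed limit or range.

## Working session

There is one attempt and no reset: what is moved stays moved. The work goes in short steps, Python scripts to look and compute and a tool call to move; the robot and the scene stay as the last step left them, time stands still between calls to the robot, and variables do not carry over. Pictures are saved under pics/ and viewed, at most 10 in all, crops included, and the job is handed in when it is done.

Besides the shell and the picture viewer there is one more tool, called after "Emit:" as name(argument=value, ...) on one line, values as JSON. jog_arm: Moves the arm, as the interface text tells. Its arguments: {"type":"object","properties":{"increments":{"type":"array"},"force":{"type":"number"}},"required":["increments"]}

```bash
mkdir -p pics; ls
cat > h.py <<'E'
import numpy as np, cv2
from plant import arm
from scipy.spatial.transform import Rotation as R
def ray(c,uv):
    K=np.array([[c['fx'],0,c['cx']],[0,c['fy'],c['cy']],[0,0,1.]])
    d=(np.array(uv,float)-[c['cx'],c['cy']])/[c['fx'],c['fy']]
    rd=np.hypot(*d); r=rd
    for _ in range(50): r=rd/(1+c['k1']*r*r)
    d=d*(r/rd if rd>0 else 1)
    M=R.from_rotvec(np.ravel(c['rvec'])).as_matrix(); t=np.ravel(c['tvec'])
    return -M.T@t, M.T@np.array([d[0],d[1],1])
def atz(c,uv,z):
    o,d=ray(c,uv); return o+d*(z-o[2])/d[2]
def proj(c,P):
    M=R.from_rotvec(np.ravel(c['rvec'])).as_matrix(); p=M@np.array(P,float)+np.ravel(c['tvec'])
    s=p[:2]/p[2]; s=s*(1+c['k1']*(s@s)); return s*[c['fx'],c['fy']]+[c['cx'],c['cy']]
def save(n,im,box=None,sc=1):
    im=im[:,:,::-1]
    if box: im=im[box[1]:box[3],box[0]:box[2]]
    cv2.imwrite('pics/'+n,cv2.resize(im,None,fx=sc,fy=sc,interpolation=cv2.INTER_CUBIC))
E
python3 - <<'E'
from h import *
for n in ['top','side']:
    im=arm.camera(n); np.save(n,im); c=arm.calibration(n); print(n,c)
    for t in ['board','fence','screw','card_stack','magnifier','tape_roll']:
        for s in arm.silhouettes(n,t)[:2]:
            m=s['mask']; ys,xs=np.nonzero(m); print(t,round(s['p'],2),s['extent'],m.sum(),xs.mean(),ys.mean())
a=np.load('top.npy');b=np.load('side.npy')
save('a.png',np.vstack([a,b])[:, :],None,0.78)
E
```

```text
pics
top {'fx': 431.28840558297173, 'fy': 431.28840558297173, 'cx': 258.0229244991578, 'cy': 193.330774494712, 'k1': -0.14220650001722673, 'rvec': array([ 2.15996371, -2.13419252,  0.15944726]), 'tvec': array([ -60.2112096 ,  586.1136939 , 1128.34862284])}
board 0.84 [144.0, 139.2, 272.4, 256.5] 10580 211.50122873345936 197.36862003780718
fence 0.77 [163.8, 173.2, 245.0, 218.4] 1294 202.4018547140649 196.49459041731066
screw 0.5 [192.3, 158.2, 216.3, 178.7] 210 203.47619047619048 166.1
card_stack 0.7 [144.4, 207.0, 180.6, 238.5] 829 161.437876960193 220.56453558504222
magnifier 0.67 [159.6, 141.3, 173.3, 161.4] 187 166.10695187165774 152.2566844919786
magnifier 0.62 [142.6, 138.8, 268.8, 256.6] 10596 211.55464326160816 197.50547376368442
tape_roll 0.76 [330.8, 144.5, 365.3, 183.6] 578 348.9896193771626 164.08131487889273
side {'fx': 431.5091886583232, 'fy': 431.5091886583232, 'cx': 256.30600736569966, 'cy': 187.0271558207996, 'k1': -0.07518319057690012, 'rvec': array([ 2.15601794, -0.28436705,  0.17504909]), 'tvec': array([-591.22874126,  130.27982724,  848.14581208])}
board 0.86 [172.8, 127.4, 300.1, 227.5] 8464 227.63232514177693 177.55564744801512
fence 0.65 [206.4, 132.9, 240.7, 188.0] 1008 226.6279761904762 162.83928571428572
screw 0.86 [250.5, 136.7, 275.9, 158.7] 311 261.31832797427654 148.7588424437299
card_stack 0.63 [180.2, 130.1, 203.1, 153.7] 601 193.1613976705491 141.15640599001665
magnifier 0.77 [256.0, 121.9, 270.1, 142.9] 244 263.5409836065574 130.0204918032787
magnifier 0.18 [168.3, 131.9, 300.8, 221.6] 8279 227.6830535088779 177.57953859161734
tape_roll 0.59 [307.1, 266.1, 365.9, 312.6] 1548 336.3139534883721 287.4483204134367
```

```bash
python3 -c "
import numpy as np;from h import *
save('top.png',np.load('top.npy'),None,1.5)"
```

```text
(no output)
```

View pics/top.png

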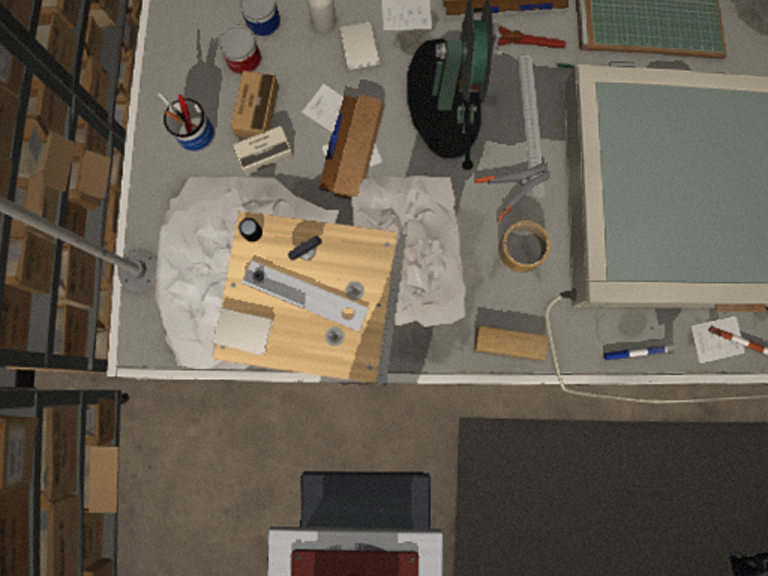

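View pics/a.png

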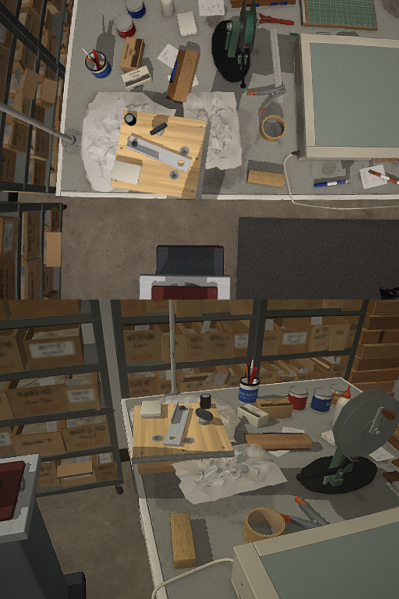

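The top view shows the board with the pivot at about (173,182), the fence hole at about (232,208), the square bush at (237,193) and the screw at about (203,166). These are full-resolution pixels. Next I'll fit the poses.

```bash
cat >> h.py <<'E'
def T(b,p): # board (x,y,yaw) -> world
    c,s=np.cos(b[2]),np.sin(b[2]); return np.array([b[0]+c*p[0]-s*p[1],b[1]+s*p[0]+c*p[1],p[2]])
E
python3 - <<'E'
from h import *
from scipy.optimize import minimize
ct=arm.calibration('top'); cs=arm.calibration('side')
for n,uv,z in [('pivot',(172.7,182),84),('fhole',(232,208),84),('sq',(236.7,192.7),75),('30',(222.7,224),75)]: print(n,atz(ct,uv,z).round(1))
np_=lambda n:(arm.camera(n),arm.silhouettes(n,'board')[0]['mask'])[1]
M={'top':np_('top'),'side':np_('side')}; C={'top':ct,'side':cs}
print(arm.get_obs()['position'])
def model(b,c,mk):
    P=np.array([proj(c,T(b,(x,y,z))) for x in(-135,135) for y in(-145,145) for z in(0,75)],np.float32)
    im=np.zeros((384*4,512*4),np.uint8); cv2.fillConvexPoly(im,cv2.convexHull((P*4+1.5)).astype(int),1)
    return cv2.resize(im.astype(np.float32),(512,384),interpolation=cv2.INTER_AREA)
def cost(b,ns=('top','side')):
    return sum(np.abs(model(b,C[n],M[n])-M[n]).sum()/M[n].sum() for n in ns)
p=atz(ct,(205,198),75); 
for ns in [('top',),('side',),('top','side')]:
  best=min((minimize(cost,[p[0],p[1],y0],args=(ns,),method='Nelder-Mead',options=dict(initial_simplex=[[p[0],p[1],y0],[p[0]+15,p[1],y0],[p[0],p[1]+15,y0],[p[0],p[1],y0+.1]])) for y0 in(-.25,-.1,.1)),key=lambda r:r.fun)
  print(ns,best.x,best.fun)
b=best.x
for n,q in [('sq',(20,-85,75)),('piv',(20,85,75)),('30',(-65,-62,75)),('park',(78,10,81))]:
    w=T(b,q); print(n,w.round(1),proj(ct,w).round(1),proj(cs,w).round(1))
save('c1.png',np.load('top.npy'),(135,130,285,265),5)
E
```

```text
pivot [608.3 172.7  84. ]
fhole [541.3  14.3  84. ]
sq [583.1   3.2  75. ]
30 [499.8  38.4  75. ]
[ 164.47095782 -628.82865559  250.02519685]
('top',) [ 5.69593986e+02  7.21539427e+01 -1.29371381e-01] 0.15187922884419316
('side',) [ 5.73327042e+02  1.14082485e+02 -1.20734521e-01] 0.2663379624226864
('top', 'side') [ 5.71333519e+02  9.21083607e+01 -1.25203575e-01] 0.5044649187237585
sq [580.6   5.3  75. ] [235.9 193.6] [241.6 180.6]
piv [601.8 173.9  75. ] [172.8 185. ] [233.6 143.6]
30 [499.1  38.7  75. ] [222.6 224.3] [202.2 177.4]
park [650.   92.3  81. ] [203.6 167. ] [261.1 155. ]
```

View pics/c1.png

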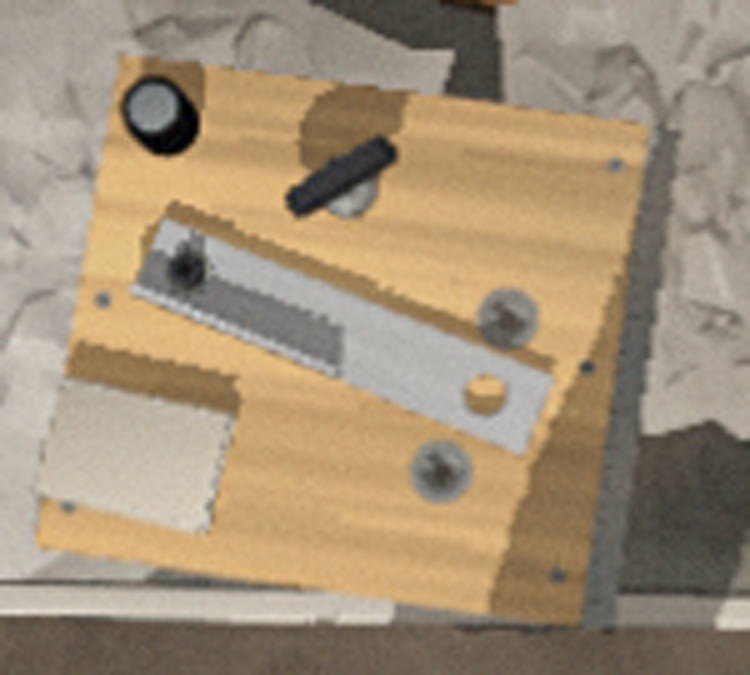

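The crop shows the pivot at (172,183), the fence hole at (232.4,208.8), the square bush at (236.6,193.6) and the 30° bush at (223.2,224). The wing centre is at about (203.6,165.4), with its ends at (194,171) and (213,160).

Run:
```python
from h import *
from scipy.optimize import least_squares
ct=arm.calibration('top')
obs=[((20,-85,75),(236.6,193.6)),((-65,-62,75),(223.2,224)),((135,145,75),(159,141)),((-135,145,75),(142.6,239.6)),((20,85,86),(172.2,182.8))]
f=lambda b:np.concatenate([proj(ct,T(b,p))-u for p,u in obs])
r=least_squares(f,[570,90,-.13]); b=r.x; print(b,r.fun.reshape(-1,2).round(1))
for n,q in [('sq',(20,-85,75)),('piv',(20,85,75)),('park',(78,10,81))]: print(n,T(b,q).round(1))
h=atz(ct,(232.4,208.8),84); pv=T(b,(20,85,84)); d=h-pv; print('hole',h,np.hypot(*d[:2]),'fence ang', np.arctan2(d[1],d[0])-(b[2]-np.pi/2))
for z in(105,117): print('wing', atz(ct,(203.6,165.4),z), )
e1,e2=atz(ct,(194,171.5),117),atz(ct,(213,160),117); print(e1,e2,'wing dir',np.degrees(np.arctan2(*(e1-e2)[[1,0]])))
print('lightbox corner',atz(ct,(380,197),0),'press',atz(ct,(310,110),0),atz(ct,(310,0),0))
o=arm.get_obs(); print(o)
R0=R.from_euler('xyz',o['tcp_rot']).as_matrix(); print(R0.round(3)); 
cw=arm.calibration('wrist'); cc,dd=ray(cw,(256,192)); print('wristcam in tool',R0.T@(cc-o['position']),R0.T@dd,cw['fx'])
```

```text
[ 5.72246281e+02  9.01364146e+01 -1.21811110e-01] [[ 0.  -0.4]
 [ 0.2 -0.1]
 [-0.1 -0.6]
 [-0.6 -0.2]
 [ 0.5  1.3]]
sq [581.8   3.3  75. ]
piv [602.4 172.1  75. ]
park [650.9  90.6  81. ]
hole [539.19030074  13.20977242  84.        ] 170.98949813867114 fence ang -0.2570092407284956
wing [649.3578609   89.33994285 105.        ]
wing [646.81456311  87.80419018 117.        ]
[630.57041806 112.05885403 117.        ] [661.27426301  63.9619991  117.        ] wing dir 122.5531560745824
lightbox corner [ 586.77132028 -400.79920857    0.        ] press [ 840.9913873  -202.21759635    0.        ] [1205.60911566 -208.49408029    0.        ]
{'clock': 0.9, 'qpos': array([ 1.21574714,  0.33316714,  0.039881  ,  1.46540756, -0.01334601,
        1.34326689, -0.0584932 ]), 'dq': array([-9.65364669e-04,  1.12970850e-03, -9.15642909e-04, -7.39510144e-06,
        1.68408301e-04,  1.20653683e-03, -8.51028281e-04]), 'tau': array([ 3.24224156e-04, -6.58307290e+01,  1.36321329e+00, -4.05826342e+01,
        1.66752620e-02,  3.01339896e-03,  6.63991699e-06]), 'position': array([ 164.47095782, -628.82865559,  250.02519685]), 'tcp_rot': array([3.14157397e+00, 3.64027938e-05, 2.55855418e-01]), 'ft_force': array([ 0.37743841,  0.68866684, -0.27270809]), 'torque': array([ 0.04644372, -0.00288365, -0.02757277]), 'gripper_force': 0.0, 'gripper_width': 1.0059920875739705}
[[ 0.967  0.253 -0.   ]
 [ 0.253 -0.967 -0.   ]
 [-0.     0.    -1.   ]]
wristcam in tool [  69.84806521   -0.8745639  -123.94927062] [-0.26958111 -0.00457137  0.96298375] 328.84173038822524
```

Emit:
jog_arm(increments=[54,-54.7,0,0,0,-0.936,1,54,-54.7,0,0,0,-0.936,1,54,-54.7,0,0,0,-0.936,1,54,-54.7,0,0,0,-0.936,1,54,-54.7,0,0,0,-0.936,1,54,-54.7,0,0,0,-0.936,1,54,-54.7,0,0,0,-0.936,1,54,-54.7,0,0,0,-0.936,1,54,-54.7,0,0,0,-0.936,1,54,-54.7,0,0,0,-0.936,1,54,-54.7,0,0,0,-0.936,1,54,-54.7,0,0,0,-0.936,1])

```text
clock: 2.1
position: [464.9, -107.2, 250.5]
tcp_rot: [3.14, 0.0, 1.191]
ft_force: [0.8, -0.9, 0.8]
gripper_width: 1.001
gripper_force: 0.0
```

Emit:
jog_arm(increments=[16.5,2.4,0,0,0,0,1,16.5,2.4,0,0,0,0,1,16.5,2.4,0,0,0,0,1,16.5,2.4,0,0,0,0,1,16.5,2.4,0,0,0,0,1,16.5,2.4,0,0,0,0,1])

```text
clock: 2.7
position: [547.4, 34.9, 249.8]
tcp_rot: [-3.141, 0.0, 1.192]
ft_force: [-0.6, -0.3, 0.3]
gripper_width: 0.998
gripper_force: 0.0
```

Run:
```python
from h import *
cw=arm.calibration('wrist'); im=arm.camera('wrist'); np.save('w1',im); import pickle; pickle.dump(cw,open('w1.pkl','wb'))
for t in ['fence','screw','board']:
    for s in arm.silhouettes('wrist',t)[:2]: print(t,s['p'],s['extent'])
b=[572.2,90.1,-.1218]; o=arm.get_obs();print(o['position'],o['tcp_rot'],o['qpos'])
for n,q in [('sq',(20,-85,75)),('piv',(20,85,84)),('park',(78,10,81)),('30',(-65,-62,75))]: print(n,proj(cw,T(b,q)).round(1))
save('w1.png',im,None,1.5)
```

```text
fence 0.98 [228.0, 0.8, 286.7, 230.8]
screw 0.57 [318.5, 42.5, 387.2, 102.1]
board 0.86 [64.5, 0.0, 427.8, 294.3]
[547.32003042  33.7832413  250.15376131] [3.14117911e+00 6.77576561e-04 1.18952661e+00] [ 0.48316227  0.19010413 -0.70404886  1.68484778  0.12765119  1.31316568
 -0.6258949 ]
sq [303.6 195.7]
piv [258.2   1.7]
park [346.5  77.3]
30 [210.7 195. ]
```

View pics/w1.png

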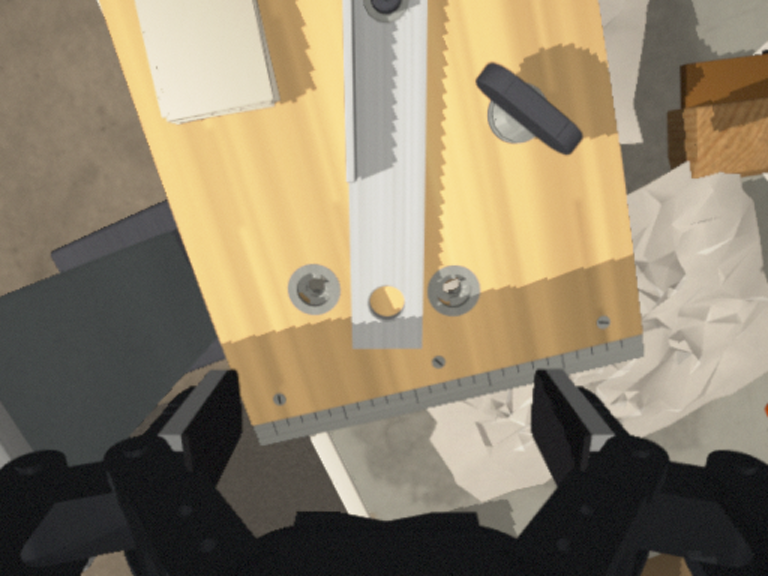

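Wrist view: square bush at (302,193), 30° bush at (209,193), fence hole at (258,200.7), pivot at (257,2), and the screw at upper right with its wing centre at about (353,73). The fingers straddle the bar line.

Run:
```python
from h import *
from scipy.optimize import least_squares
import pickle; cw=pickle.load(open('w1.pkl','rb')); ct=arm.calibration('top')
q=lambda x,y:(x/1.5,y/1.5)
sq=atz(cw,q(453.5,289.5),75);th=atz(cw,q(314,289),75);h=atz(cw,q(387,301),84);pv=atz(cw,q(386,3),90)
print(sq,th,h,pv)
W=[((20,-85,75),q(453.5,289.5)),((-65,-62,75),q(314,289))]
Tp=[((20,-85,75),(236.6,193.6)),((-65,-62,75),(223.2,224)),((135,145,75),(159,141)),((-135,145,75),(142.6,239.6)),((20,85,86),(172.2,182.8))]
# fit board with free world offset of wrist calib
f=lambda v:np.concatenate([(proj(ct,T(v[:3],p))-u)*2.5 for p,u in Tp]+[(proj(cw,T(v[:3],p)+[v[3],v[4],0])-u) for p,u in W]+[v[3:]])
r=least_squares(f,[572,90,-.12,0,0]);v=r.x;print(v,r.fun.round(1))
b=v[:3].copy(); off=np.array([v[3],v[4],0])
print('sq',T(b,(20,-85,75)),'piv',T(b,(20,85,75)))
h2=h-off; d=h2-T(b,(20,85,84)); print('hole',h2,np.hypot(*d[:2]),np.arctan2(d[1],d[0])-(b[2]-np.pi/2))
ax=[atz(cw,q(365,350-0),84)]
# bar direction from edges: right edge (427,10)-(422,346), left beyond lip (350,182)-(352,348)
e=[atz(cw,q(*u),84) for u in [(427,20),(422,346),(351,190),(352.5,346)]]
for a,c in((0,1),(2,3)): dd=e[c]-e[a]; print('edge dir',np.arctan2(dd[1],dd[0])-(b[2]-np.pi/2))
print('wing wrist',atz(cw,q(529,109),117)-off)
e1,e2=atz(cw,q(487,75),117),atz(cw,q(572,143),117);print(e1-off,e2-off,np.degrees(np.arctan2(*(e1-e2)[[1,0]])))
print('park', T(b,(78,10,81)))
```

```text
[581.46776066   6.27796403  75.        ] [499.90747049  39.04906602  75.        ] [540.75090929  17.29723283  84.        ] [601.05393569 170.57479806  90.        ]
[ 5.72193415e+02  9.05007684e+01 -1.22427029e-01 -1.45152883e-01
  1.59773039e+00] [-0.2 -0.9  0.1 -0.2 -0.6 -1.5 -2.  -0.5  0.9  3.1  0.4  0.9  0.3  0.5
 -0.1  1.6]
sq [581.6633971    3.69455068  75.        ] piv [602.42403987 172.42212908  75.        ]
hole [540.89606217  15.69950243  84.        ] 168.36767427478296 -0.2516764764303383
edge dir -0.25234575494125555
edge dir -0.26537027812126435
wing wrist [646.80537643  91.67288091 117.        ]
[632.45429385 114.23759734 117.        ] [662.30336626  68.19439104 117.        ] 122.9546945576394
park [650.83081245  90.90044872  81.        ]
```

Emit:
jog_arm(increments=[0.9,0,5,0,0,0,1,0.9,0,10,0,0,0,1,0.9,0,13,0,0,0,1,0.9,0,15,0,0,0,1,0.9,0,15.7,0,0,0,1,0.9,0,15.7,0,0,0,1,0.9,0,15.7,0,0,0,1])

```text
clock: 3.6
position: [551.7, 43.4, 94.3]
tcp_rot: [3.14, -0.001, 1.191]
ft_force: [1.0, 0.5, 0.3]
gripper_width: 1.0
gripper_force: 0.0
```

Now I'll close gently on the bar.

Emit:
jog_arm(increments=[0,0,0.1,0,0,0,-1,0,0,0.1,0,0,0,-1,0,0,0.1,0,0,0,-1,0,0,0.1,0,0,0,-1,0,0,0.1,0,0,0,-1,0,0,0.1,0,0,0,-1], force=30)

```text
clock: 4.2
position: [551.3, 43.6, 92.8]
tcp_rot: [3.141, 0.0, 1.192]
ft_force: [-1.2, -0.6, 6.5]
gripper_width: 0.503
gripper_force: 30.4
```

Emit:
jog_arm(increments=[0.02,0.69,-0.1,0,0,-0.05,-1,0.07,1.38,-0.1,0,0,-0.1,-1,0.16,2.07,-0.1,0,0,-0.15,-1,0.28,2.75,-0.1,0,0,-0.2,-1,0.45,3.48,-0.1,0,0,-0.254,-1,0.45,3.48,-0.1,0,0,-0.254,-1,0.45,3.48,-0.1,0,0,-0.254,-1,0.45,3.48,-0.1,0,0,-0.254,-1])

```text
clock: 5.0
position: [584.9, 35.1, 93.0]
tcp_rot: [3.141, -0.0, 1.445]
ft_force: [3.4, 0.3, -4.2]
gripper_width: 0.501
gripper_force: 32.7
```

Now I'll open, rise and look down the hole.

Emit:
jog_arm(increments=[0,0,0,0,0,0,1,0,0,0,0,0,0,1,0,0,0,0,0,0,1,-1,0,-5,0,0,0,1,-1.5,0,-10,0,0,0,1,-2,0,-11,0,0,0,1,-2,0,-11,0,0,0,1,-2,0,-11,0,0,0,1])

```text
clock: 5.8
position: [581.9, 15.0, 202.2]
tcp_rot: [-3.141, 0.0, 1.445]
ft_force: [-0.3, 0.1, 0.2]
gripper_width: 1.0
gripper_force: 0.0
```

```bash
cat > look.py <<'E'
from h import *
import sys,pickle
n=sys.argv[1]; cw=arm.calibration('wrist'); im=arm.camera('wrist'); np.save(n,im); pickle.dump(cw,open(n+'.pkl','wb'))
o=arm.get_obs();print(o['clock'],o['position'],o['tcp_rot'],o['qpos'].round(2))
E
python3 look.py w2
python3 - <<'E'
from h import *
import pickle; cw=pickle.load(open('w2.pkl','rb'));im=np.load('w2.npy')
b=[572.2,90.5,-.1224]; 
for n,q in [('sqtop',(20,-85,84)),('sq',(20,-85,75)),('piv',(20,85,84)),('park',(78,10,81))]: print(n,proj(cw,T(b,q)+[0,1.6,0]).round(1))
u=proj(cw,T(b,(20,-85,84))).astype(int); x0=min(max(u[0]-60,0),392);y0=min(max(u[1]-50,0),284)
print(x0,y0); A=cv2.resize(im,(512,384)); B=cv2.resize(im[y0:y0+100,x0:x0+120],(480,400),interpolation=cv2.INTER_CUBIC)
cv2.imwrite('pics/w2.png',np.vstack([cv2.resize(im[:,:,::-1],(266,200)),B[:,:266,::-1]]) if 0 else B[:,:,::-1])
E
```

```text
5.85 [581.59893401  15.1730533  201.55881222] [-3.13954285e+00  2.90912959e-04  1.44580796e+00] [ 0.51  0.31 -0.73  1.67  0.22  1.25 -0.4 ]
sqtop [258.5 207.5]
sq [258.5 204. ]
piv [258.  -39.5]
park [339.7  79.2]
198 159
```

View pics/w2.png

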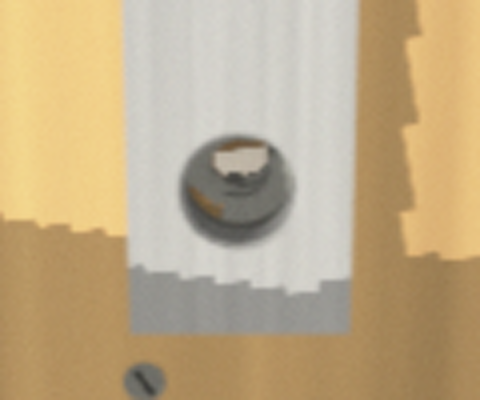

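The hole shows at (257.5,206.5), within about 1 px of where I predicted it. I'll look straight down from closer to check the alignment with the bush.

Emit:
jog_arm(increments=[-4,0,2,0,0,0,1,-8.1,0,5,0,0,0,1,-8.1,0,8,0,0,0,1,-8.1,0,8,0,0,0,1,-8.1,0,8,0,0,0,1])

```text
clock: 6.35
position: [571.7, -63.7, 122.4]
tcp_rot: [-3.139, -0.001, 1.447]
ft_force: [0.9, 0.5, 0.5]
gripper_width: 0.999
gripper_force: 0.0
```

```bash
python3 look.py w3
python3 - <<'E'
from h import *
import pickle; cw=pickle.load(open('w3.pkl','rb'));im=np.load('w3.npy')
b=[572.2,90.5,-.1224]; 
u=proj(cw,T(b,(20,-85,84))); print(u,proj(cw,T(b,(20,-85,75))))
x0,y0=int(u[0])-40,max(int(u[1])-40,0); print(x0,y0)
cv2.imwrite('pics/w3.png',cv2.resize(im[y0:y0+80,x0:x0+80,::-1],(560,560),interpolation=cv2.INTER_CUBIC))
E
```

```text
6.4 [572.68966712 -63.39294758 123.64456517] [ 3.14156703e+00 -1.16301328e-03  1.44808644e+00] [ 0.6   0.37 -0.68  1.77  0.26  1.1  -0.29]
[260.62447213 105.66622915] [260.49441226 105.42624194]
220 65
```

View pics/w3.png

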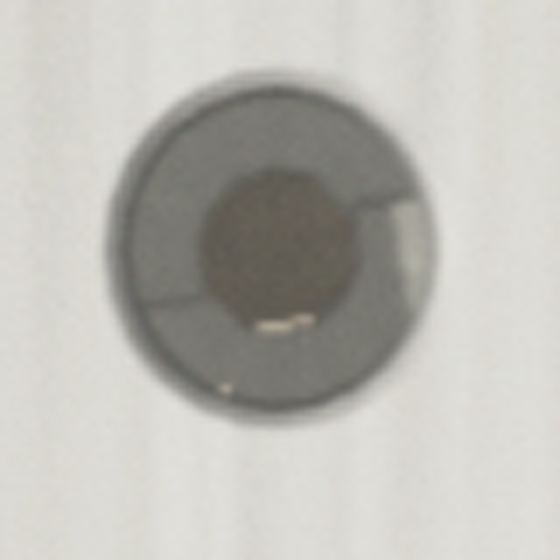

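Fence hole and bush are concentric to about 0.4 mm: the outer ring's centre is at crop (271,247) and the thread bore's is at (278,251). The mouth edges run through (400,203) and (150,302), so the mouths lie about 1.2 rad clockwise of the fence line. Next I'll look at the screw.

Emit:
jog_arm(increments=[1,1,-5,0,0,-0.1,1,4,4,-8.6,0,0,-0.25,1,7,7,-8.6,0,0,-0.4,1,10.9,10.2,-8.6,0,0,-0.55,1,10.9,10.2,-8.6,0,0,-0.694,1,10.9,10.2,-8.6,0,0,-0.694,1,10.9,10.2,-8.6,0,0,-0.694,1])

```text
clock: 7.1
position: [687.2, 30.5, 210.1]
tcp_rot: [3.141, 0.0, 2.136]
ft_force: [-0.3, 1.0, -0.4]
gripper_width: 1.002
gripper_force: 0.0
```

```bash
python3 look.py w4
python3 - <<'E'
from h import *
import pickle
c3=pickle.load(open('w3.pkl','rb'));print('hole wrist',atz(c3,(258.8,100.2),84),'bush',atz(c3,(259.8,100.9),69))
cw=pickle.load(open('w4.pkl','rb'));im=np.load('w4.npy')
for s in arm.silhouettes('wrist','screw')[:2]:
    m=s['mask'].astype(np.uint8);print(s['p'],s['extent'],m.sum(),cv2.minAreaRect(cv2.findNonZero(m)))
u=proj(cw,(648,91,117)); print(u, 'TCP px',proj(cw,arm.get_obs()['position']))
x0,y0=int(u[0])-80,max(int(u[1])-70,0); print(x0,y0)
cv2.imwrite('pics/w4.png',cv2.resize(im[y0:y0+140,x0:x0+160,::-1],None,fx=4,fy=4,interpolation=cv2.INTER_CUBIC))
E
```

```text
7.15 [687.04330137  29.7203074  210.08891618] [3.14093852e+00 1.01743142e-03 2.13521486e+00] [ 0.44  0.55 -0.8   1.38  0.4   1.37  0.2 ]
hole wrist [581.11437457   6.32664036  84.        ] bush [581.6225376    5.94435399  69.        ]
0.89 [237.4, 46.9, 282.9, 146.4] 2526 ((259.5, 95.5), (95.0, 43.0), 90.0)
[254.80785753  97.46491193] TCP px [253.53225017 274.96881361]
174 27
```

View pics/w4.png

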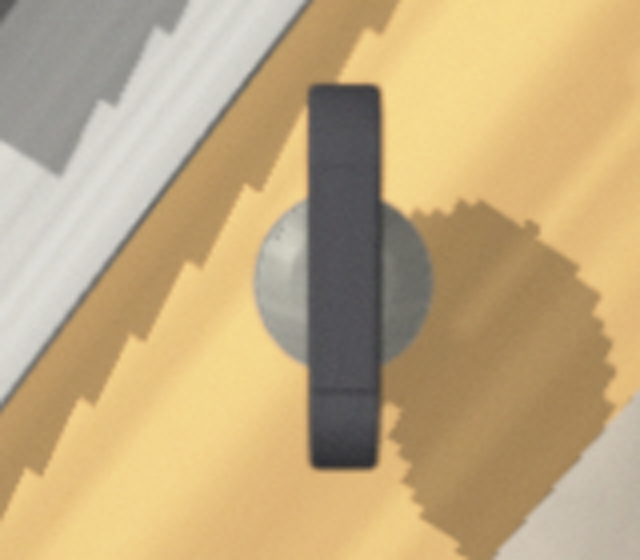

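Run:
```python
from h import *
import pickle
cw=pickle.load(open('w4.pkl','rb')); o=arm.get_obs(); M=R.from_euler('xyz',o['tcp_rot']).as_matrix()
for u,z in [((260,96.2),117),((259.8,97),85)]:
    p=atz(cw,u,z); print(p, M.T@(p-o['position']))
```

```text
[650.3720947   93.42892588 117.        ] [73.8859297   3.35470049 92.93015077]
[650.60101394  93.36345862  85.        ] [ 73.74835672   3.49855838 124.93041746]
```

Emit:
jog_arm(increments=[4,0.3,0,0,0,0,1,7.4,0.34,2,0,0,0,1,7.4,0.34,5,0,0,0,1,7.4,0.34,8,0,0,0,1,7.4,0.34,10.2,0,0,0,1,7.4,0.34,10.2,0,0,0,1,7.4,0.34,10.2,0,0,0,1])

```text
clock: 7.9
position: [650.3, 93.7, 108.1]
tcp_rot: [3.141, 0.001, 2.137]
ft_force: [0.3, 0.5, 0.2]
gripper_width: 1.0
gripper_force: 0.0
```

Emit:
jog_arm(increments=[0,0,0,0,0,0,-1,0,0,0,0,0,0,-1,0,0,0,0,0,0,-1,0,0,0,0,0,0,-1,0,0,0,0,0,0,-1,0,0,0,0,0,0,-1,0,0,0,0,0,0,-1,0,0,0,0,0,0,-1], force=60)

```text
clock: 8.7
position: [650.9, 94.6, 108.6]
tcp_rot: [3.14, 0.001, 2.14]
ft_force: [-0.8, -0.5, 9.3]
gripper_width: 0.128
gripper_force: 80.5
```

Emit:
jog_arm(increments=[0,0,-1,0,0,0,-1,0,0,-3,0,0,0,-1,0,0,-7,0,0,0,-1,0,0,-9,0,0,0,-1,0,0,-9,0,0,0,-1,0,0,-9,0,0,0,-1])

```text
clock: 9.3
position: [650.0, 94.3, 197.1]
tcp_rot: [3.142, 0.0, 2.14]
ft_force: [-0.1, 0.1, -1.5]
gripper_width: 0.126
gripper_force: 78.3
```

```bash
python3 look.py w5
python3 - <<'E'
from h import *
import pickle
cw=pickle.load(open('w5.pkl','rb')); im=np.load('w5.npy'); o=arm.get_obs(); M=R.from_euler('xyz',o['tcp_rot']).as_matrix(); p=np.array(o['position'])
for s in arm.silhouettes('wrist','screw')[:2]: print(s['p'],s['extent'],s['mask'].sum())
for x in(-32,0,32): print(x,proj(cw,p+M@[x,0,-9]),proj(cw,p+M@[x,0,19]))
print(o['ft_force'],o['gripper_width'])
cv2.imwrite('pics/w5.png',cv2.resize(im[170:384,150:360,::-1],None,fx=2.8,fy=2.8,interpolation=cv2.INTER_CUBIC))
E
```

```text
9.35 [649.59920463  94.08085837 196.12125826] [-3.14025232e+00 -3.74433153e-04  2.13969389e+00] [ 0.39  0.51 -0.83  1.48  0.38  1.32  0.09]
0.88 [226.4, 201.2, 286.7, 338.2] 4209
-32 [254.46929013 348.4635217 ] [254.80449918 309.16568655]
0 [254.27064847 283.28822722] [254.66674633 252.18035389]
32 [254.05884536 207.12760657] [254.5229396  187.73319037]
[-0.45058748 -0.39903888 -1.97479622] 0.1339775590454719
```

View pics/w5.png

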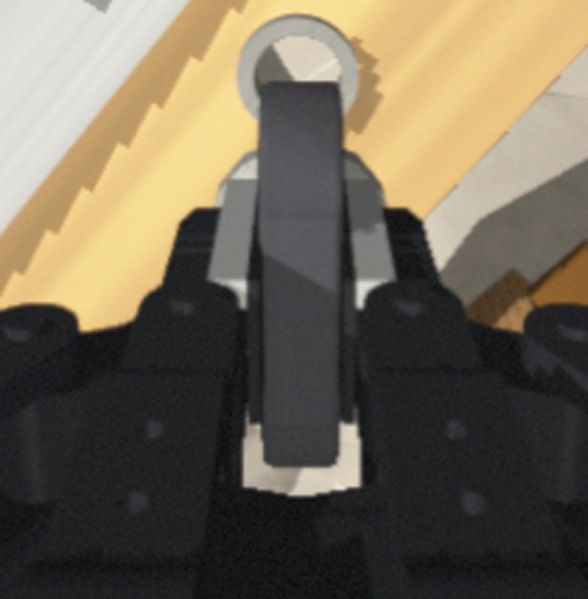

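The screw is held firmly, with the wing end at crop (302,85) and the empty ring visible beyond it. To remove camera bias I'll look at the hole again from the insertion yaw.

Emit:
jog_arm(increments=[-1,-1,0,0,0,-0.14,-1,-3,-2,0,0,0,-0.28,-1,-4.5,-3.6,0,0,0,-0.42,-1,-4.5,-3.6,0,0,0,-0.56,-1,-4.5,-3.6,0,0,0,-0.7,-1,-4.5,-3.6,0,0,0,-0.84,-1,-4.5,-3.6,0,0,0,-0.98,-1,-4.5,-3.6,1,0,0,-1.12,-1,-4.5,-3.6,3,0,0,-1.26,-1,-4.5,-3.6,3,0,0,-1.4,-1,-4.5,-3.6,3,0,0,-1.46,-1,-4.5,-3.6,3,0,0,-1.46,-1])

```text
clock: 10.6
position: [643.4, 36.9, 165.5]
tcp_rot: [3.14, -0.002, -2.683]
ft_force: [0.6, -0.2, -1.2]
gripper_width: 0.129
gripper_force: 78.3
```

```bash
python3 look.py w6
python3 - <<'E'
from h import *
import pickle
cw=pickle.load(open('w6.pkl','rb')); im=np.load('w6.npy')
u=proj(cw,(581.3,6,84)); x0,y0=int(u[0])-50,max(int(u[1])-50,0); print(u,x0,y0)
for s in arm.silhouettes('wrist','fence_hole')[:2]: print(s['p'],s['extent'])
cv2.imwrite('pics/w6.png',cv2.resize(im[y0:y0+100,x0:x0+100,::-1],None,fx=5.6,fy=5.6,interpolation=cv2.INTER_CUBIC))
E
```

```text
10.65 [643.50610198  36.94830706 165.87617455] [ 3.14033212e+00 -1.40428802e-03 -2.68489815e+00] [ 0.64  0.63 -1.1   1.54  0.57  1.33  1.51]
[255.03264183  99.75170259] 205 49
0.68 [195.0, 41.7, 511.1, 279.4]
0.35 [72.1, 0.0, 512.0, 350.6]
```

View pics/w6.png

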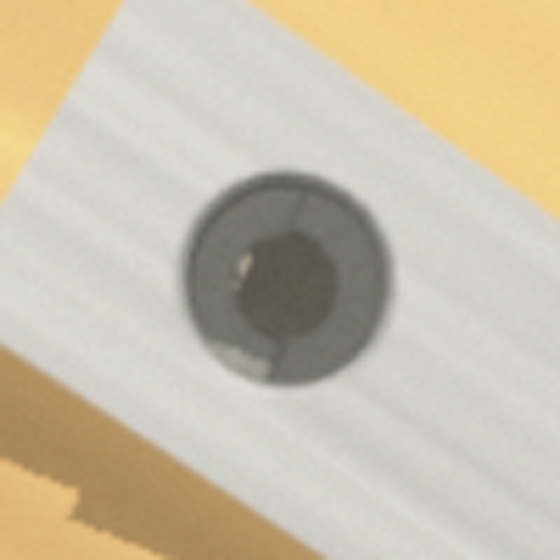

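The hole is clearly visible, centred at crop (288,278), with the mouth edges near-vertical, which agrees with 1.2 rad. Next I'll solve for the camera bias in the tool frame.

Run:
```python
from h import *
import pickle
V=[('w1',(258+44.3,193),75,1.192),('w3',(259.6,100.8),69,1.447),('w6',(256.4,98.7),84,3.598)]
P=[];Y=[]
for n,u,z,y in V:
    p=atz(pickle.load(open(n+'.pkl','rb')),u,z)[:2]; P.append(p);Y.append(y);print(n,p)
# p = true + Rz(y)*[bx,-by] (tool y flipped)
A=[];B=[]
for p,y in zip(P,Y):
    c,s=np.cos(y),np.sin(y); A+= [[1,0,c,s],[0,1,s,-c]]; B+=list(p)
x=np.linalg.lstsq(np.array(A),np.array(B),rcond=None); print('true,b',x[0],x[1]); b=x[0][2:]
y=2.138;c,s=np.cos(y),np.sin(y); print('screw corrected',np.array([650.5,93.4])-[c*b[0]+s*b[1],s*b[0]-c*b[1]])
```

```text
w1 [581.43842347   6.28962417]
w3 [581.52511496   6.00749136]
w6 [580.38133413   6.46744027]
true,b [5.80870500e+02 6.06309542e+00 2.35677867e-01 5.59636298e-01] [0.10203239]
screw corrected [650.15462301  92.90054873]
```

Bias is under 1 mm. I'll go above the hole, tip just above the fence.

Emit:
jog_arm(increments=[3.5,0,0,0,0,-0.1,-1,7.05,-0.05,0,0,0,-0.2,-1,7.05,-0.05,0,0,0,-0.3,-1,7.05,-0.05,1,0,0,-0.3,-1,7.05,-0.05,1.8,0,0,-0.3,-1,7.05,-0.05,1.8,0,0,-0.3,-1,7.05,-0.05,1.8,0,0,-0.3,-1])

```text
clock: 11.4
position: [581.1, 6.2, 148.6]
tcp_rot: [3.141, -0.0, -2.384]
ft_force: [-0.7, 0.6, -1.9]
gripper_width: 0.127
gripper_force: 78.3
```

Run:
```python
from h import *
for i in range(4):
    o=arm.get_obs();print(o['position'],o['tcp_rot'],o['qpos'].round(2),o['ft_force'].round(1),o['torque'].round(2)); arm.camera('side')
```

```text
[581.0960633    6.19761377 148.61522701] [ 3.14068585e+00 -2.47076782e-05 -2.38404272e+00] [ 0.84  0.56 -1.21  1.72  0.55  1.26  1.83] [-0.7  0.6 -1.9] [ 0.04 -0.01  0.05]
[581.24456081   6.2235585  148.94959713] [ 3.14101648e+00  3.56521954e-04 -2.38366947e+00] [ 0.84  0.56 -1.21  1.72  0.55  1.26  1.83] [ 0.5  0.5 -0.5] [0.01 0.03 0.01]
[581.3444382    6.18312316 149.19750588] [ 3.14140538e+00  5.38732250e-04 -2.38339512e+00] [ 0.84  0.56 -1.21  1.72  0.55  1.26  1.83] [-1.2  0.4 -1. ] [ 0.01 -0.02  0.03]
[581.30081371   6.02272922 149.22315423] [ 3.14151809e+00  4.91442126e-04 -2.38343760e+00] [ 0.84  0.56 -1.21  1.72  0.55  1.26  1.83] [-0.4  0.4 -0.9] [-0.01  0.03 -0.03]
```

Emit:
jog_arm(increments=[0.11,0.01,0.4,0,0,0,-1,0.11,0.01,0.8,0,0,0,-1,0.11,0.01,1.2,0,0,0,-1,0.11,0.01,1.5,0,0,0,-1,0.11,0.01,1.7,0,0,0,-1,0.11,0.01,1.7,0,0,0,-1])

```text
clock: 12.2
position: [580.0, 4.7, 131.7]
tcp_rot: [3.141, -0.0, -2.383]
ft_force: [-0.3, 0.0, -1.1]
gripper_width: 0.125
gripper_force: 78.3
```

Emit:
jog_arm(increments=[-0.03,0,0.3,0,0,0,-1,-0.03,0,0.6,0,0,0,-1,-0.03,0,0.8,0,0,0,-1,-0.03,0,0.9,0,0,0,-1,-0.03,0,0.9,0,0,0,-1])

```text
clock: 12.7
position: [580.3, 4.7, 122.8]
tcp_rot: [3.142, -0.0, -2.384]
ft_force: [-0.7, -1.8, -1.9]
gripper_width: 0.127
gripper_force: 78.2
```

Emit:
jog_arm(increments=[0,0,0.1,0,0,0,-1,0,0,0.2,0,0,0,-1,0,0,0.2,0,0,0,-1])

```text
clock: 13.0
position: [580.4, 4.6, 121.0]
tcp_rot: [-3.141, -0.0, -2.384]
ft_force: [-1.2, -2.8, 1.3]
gripper_width: 0.127
gripper_force: 78.7
```

Emit:
jog_arm(increments=[0,0.01,0.1,0,0,0.1,-1,0,0.02,0.15,0,0,0.2,-1,0,0.03,0.2,0,0,0.3,-1])

```text
clock: 13.3
position: [580.2, 5.0, 119.4]
tcp_rot: [-3.141, -0.0, -2.687]
ft_force: [-4.0, -2.9, 7.8]
gripper_width: 0.132
gripper_force: 80.2
```

Emit:
jog_arm(increments=[0.05,0.01,0,0,0,0.1,-1,0.05,0.02,0,0,0,0.2,-1,0.05,0.03,0,0,0,0.3,-1])

```text
clock: 13.6
position: [579.1, 6.0, 119.2]
tcp_rot: [3.141, -0.001, -2.986]
ft_force: [-4.8, -1.5, 3.5]
gripper_width: 0.124
gripper_force: 79.3
```

Emit:
jog_arm(increments=[0.05,0.01,0.1,0,0,0.1,-1,0.05,0.02,0.2,0,0,0.15,-1,0.05,0.02,0.3,0,0,0.2,-1])

```text
clock: 13.9
position: [579.6, 6.3, 118.4]
tcp_rot: [-3.141, 0.001, 3.098]
ft_force: [-10.4, -1.9, 30.3]
gripper_width: 0.128
gripper_force: 84.1
```

Emit:
jog_arm(increments=[0.05,0,-0.15,0,0,0,-1,0.05,0.01,-0.15,0,0,0.1,-1,0.05,0.02,-0.15,0,0,0.2,-1])

```text
clock: 14.2
position: [580.0, 6.6, 118.7]
tcp_rot: [3.139, 0.003, 2.897]
ft_force: [2.6, -0.6, 3.6]
gripper_width: 0.13
gripper_force: 78.8
```

Run:
```python
from h import *
im=arm.camera('side');im2=arm.camera('top')
for i in range(2):
    o=arm.get_obs();print(o['position'],o['tcp_rot'],o['ft_force'].round(1),o['torque'].round(2)); s=arm.silhouettes('side','screw')
for s in arm.silhouettes('side','screw')[:2]:print(s['p'],s['extent'])
c=arm.calibration('side'); print(proj(c,(581,6,84)),proj(c,(581,6,96)))
u=proj(c,(581,6,90)).astype(int)
a=cv2.resize(im[u[1]-35:u[1]+35,u[0]-50:u[0]+50,::-1],(700,490),interpolation=cv2.INTER_CUBIC)
cv2.imwrite('pics/s7.png',a); print(u)
```

```text
[579.90135867   6.39752947 118.59551578] [3.13991661e+00 2.99462625e-03 2.89850232e+00] [3.7 0.5 5.2] [ 0.19 -0.69 -0.23]
[579.84048802   6.36542443 118.55469488] [3.14002537e+00 2.79456950e-03 2.90204403e+00] [3.  0.1 5.8] [ 0.24 -0.73 -0.26]
0.76 [225.2, 158.6, 258.1, 181.3]
[241.73682629 176.94943059] [241.73184492 172.29547828]
[241 174]
```

View pics/s7.png

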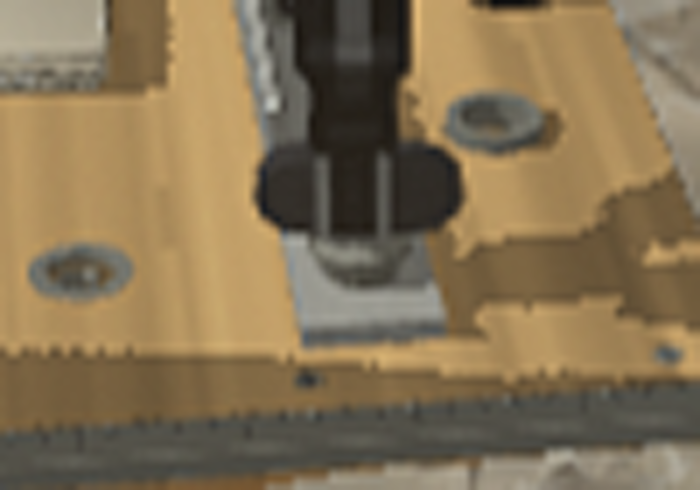

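The screw stands upright in the hole, and the collar's front lower rim is at about crop row 285 with the fence end's top edge at about row 328. I'll work out the collar height from that.

Run:
```python
from h import *
c=arm.calibration('side'); f=lambda P:((proj(c,P)-[191,139])*7).round(0)
d=np.array([-.1221,-.9925,0]); n=np.array([.9925,-.1221,0]); h=np.array([581.1,6.1,84])
print('end corners',f(h+30*d-22*n),f(h+30*d+22*n))
for k in(0,4,8,12):
    a=[f(h+[16*np.cos(t),16*np.sin(t),k]) for t in np.linspace(0,6.28,73)]; print(k,'rim max row',max(v[1] for v in a),min(v[0] for v in a),max(v[0] for v in a),'tip row wing bottom',f(h+[0,0,k+8]))
for i in range(3):
    o=arm.get_obs();print(o['position'],o['ft_force'].round(1),o['torque'].round(2)); arm.camera('side')
```

```text
end corners [295. 324.] [439. 314.]
0 rim max row 294.0 304.0 407.0 tip row wing bottom [355. 244.]
4 rim max row 283.0 304.0 407.0 tip row wing bottom [355. 233.]
8 rim max row 272.0 304.0 407.0 tip row wing bottom [355. 222.]
12 rim max row 261.0 304.0 407.0 tip row wing bottom [355. 211.]
[579.77389297   6.28632738 118.50142044] [4.2 1.  6.4] [ 0.21 -0.62 -0.26]
[579.74949532   6.26710835 118.49572605] [2.8 1.  6.4] [ 0.2  -0.67 -0.25]
[579.72576641   6.23561613 118.46705958] [1.7 1.5 6.2] [ 0.21 -0.6  -0.26]
```

Emit:
jog_arm(increments=[0,0.01,0.03,0,0,0.1,-1,0,0.03,0.06,0,0,0.2,-1,-0.01,0.04,0.09,0,0,0.3,-1,-0.01,0.04,0.09,0,0,0.3,-1])

```text
clock: 15.0
position: [579.7, 6.6, 118.0]
tcp_rot: [3.14, 0.002, 2.6]
ft_force: [-0.8, -0.7, 13.4]
gripper_width: 0.13
gripper_force: 81.1
```

Emit:
jog_arm(increments=[0,0,-0.1,0,0,0,-1,0,0,-0.2,0,0,0,-1,0,0,-0.3,0,0,0,-1,0,0,-0.3,0,0,0,-1])

```text
clock: 15.4
position: [579.2, 6.1, 118.6]
tcp_rot: [3.14, 0.0, 2.602]
ft_force: [7.9, 1.0, -10.6]
gripper_width: 0.126
gripper_force: 77.1
```

Run:
```python
from h import *
for i in range(3):
    o=arm.get_obs();print(o['position'],o['tcp_rot'],o['qpos'][[2,6]].round(2),o['ft_force'].round(1),o['torque'].round(2)); arm.camera('side')
```

```text
[579.15619378   6.11689208 118.61615768] [3.13989511e+00 5.72900753e-06 2.60202703e+00] [-0.92  0.64] [  7.9   1.  -10.6] [ 0.31 -1.97 -0.26]
[579.16089975   6.16346504 118.61508811] [ 3.13987868e+00 -1.41943822e-05  2.60212465e+00] [-0.92  0.64] [  9.    1.1 -10.4] [ 0.31 -2.03 -0.23]
[579.15378776   6.08973026 118.63254263] [ 3.13999739e+00 -2.08183448e-05  2.60202689e+00] [-0.92  0.64] [  8.3   1.2 -10.6] [ 0.29 -1.99 -0.28]
```

Pulling up is resisted, so the pin is in the thread. I'll keep turning clockwise and sink with the pitch.

Emit:
jog_arm(increments=[0,0,0.14,0,0,0,-1,0,0.01,0.17,0,0,0.1,-1,0,0.03,0.2,0,0,0.2,-1,0,0.04,0.23,0,0,0.3,-1,-0.01,0.06,0.26,0,0,0.4,-1,-0.02,0.07,0.28,0,0,0.5,-1,-0.03,0.08,0.31,0,0,0.6,-1,-0.03,0.08,0.31,0,0,0.6,-1])

```text
clock: 16.35
position: [580.1, 6.9, 117.4]
tcp_rot: [3.14, 0.001, 1.999]
ft_force: [-0.1, 0.0, 8.2]
gripper_width: 0.13
gripper_force: 80.6
```

```bash
cat > st.py <<'E'
from h import *
o=arm.get_obs();print(o['clock'],o['position'].round(1),o['tcp_rot'].round(3),o['qpos'].round(2),o['ft_force'].round(1),o['torque'].round(2))
im=arm.camera('side')
for s in arm.silhouettes('side','screw')[:1]:print(s['p'],s['extent'])
E
python3 st.py
```

```text
16.35 [580.1   6.9 117.4] [3.140e+00 1.000e-03 1.999e+00] [ 0.57  0.41 -0.8   1.76  0.33  1.1   0.09] [-0.1  0.   8.2] [ 0.06 -0.29 -0.14]
0.68 [233.9, 159.8, 255.7, 181.4]
```

Emit:
jog_arm(increments=[0,0.01,0.03,0,0,0.1,-1,0,0.03,0.06,0,0,0.2,-1,0,0.04,0.08,0,0,0.3,-1,-0.01,0.06,0.11,0,0,0.4,-1,-0.02,0.07,0.14,0,0,0.5,-1,-0.03,0.08,0.17,0,0,0.6,-1])

```text
clock: 17.05
position: [581.1, 6.7, 115.9]
tcp_rot: [3.14, -0.0, 1.398]
ft_force: [0.4, -0.8, 10.1]
gripper_width: 0.129
gripper_force: 81.0
```

```bash
python3 st.py
```

```text
17.05 [581.1   6.7 115.9] [ 3.14  -0.     1.398] [ 0.48  0.39 -0.69  1.76  0.27  1.09 -0.47] [ 0.4 -0.8 10.1] [-0.13 -0.21  0.03]
0.59 [234.1, 157.9, 250.7, 182.8]
```

Emit:
jog_arm(increments=[0,0.01,0.03,0,0,0.1,-1,0,0.03,0.06,0,0,0.2,-1,0,0.04,0.08,0,0,0.3,-1,-0.01,0.06,0.11,0,0,0.4,-1,-0.02,0.07,0.14,0,0,0.5,-1,-0.03,0.08,0.17,0,0,0.6,-1])

```text
clock: 17.75
position: [581.8, 6.0, 113.8]
tcp_rot: [3.14, -0.001, 0.798]
ft_force: [1.2, -0.7, 7.3]
gripper_width: 0.127
gripper_force: 80.3
```

```bash
python3 st.py
```

```text
17.75 [581.8   6.  113.8] [ 3.14e+00 -1.00e-03  7.98e-01] [ 0.4   0.37 -0.58  1.77  0.23  1.07 -1.04] [ 1.2 -0.7  7.3] [-0.34 -0.52  0.  ]
0.46 [232.0, 162.4, 251.7, 179.4]
```

Emit:
jog_arm(increments=[0,0.01,0.03,0,0,0.1,-1,0,0.03,0.06,0,0,0.2,-1,0,0.04,0.09,0,0,0.3,-1,-0.01,0.06,0.12,0,0,0.4,-1,-0.02,0.07,0.15,0,0,0.5,-1])

```text
clock: 18.35
position: [582.5, 5.4, 113.4]
tcp_rot: [3.14, -0.002, 0.298]
ft_force: [-1.2, -1.7, 17.4]
gripper_width: 0.128
gripper_force: 82.4
```

```bash
python3 st.py
```

```text
18.35 [582.5   5.4 113.4] [ 3.14e+00 -2.00e-03  2.98e-01] [ 0.33  0.35 -0.5   1.77  0.19  1.06 -1.51] [-1.2 -1.7 17.4] [-0.41  0.25  0.08]
0.67 [228.1, 163.5, 258.0, 182.0]
```

Emit:
jog_arm(increments=[0,0.01,-0.05,0,0,0.1,-1,0,0.03,-0.05,0,0,0.2,-1,0,0.04,-0.05,0,0,0.3,-1,0,0.04,-0.05,0,0,0.3,-1])

```text
clock: 18.85
position: [582.3, 5.1, 113.1]
tcp_rot: [3.141, -0.002, -0.002]
ft_force: [1.4, -0.4, 8.9]
gripper_width: 0.131
gripper_force: 80.7
```

```bash
python3 st.py
```

```text
18.85 [582.3   5.1 113.1] [ 3.141e+00 -2.000e-03 -2.000e-03] [ 0.29  0.34 -0.45  1.77  0.17  1.06 -1.79] [ 1.4 -0.4  8.9] [-0.16 -0.27 -0.15]
0.77 [226.8, 163.3, 256.4, 181.2]
```

Emit:
jog_arm(increments=[0,0.01,0.02,0,0,0.1,-1,0,0.03,0.04,0,0,0.2,-1,0,0.04,0.06,0,0,0.3,-1,-0.01,0.06,0.08,0,0,0.4,-1,-0.02,0.07,0.1,0,0,0.5,-1,-0.02,0.07,0.1,0,0,0.5,-1])

```text
clock: 19.55
position: [582.0, 4.2, 111.8]
tcp_rot: [-3.141, -0.001, -0.502]
ft_force: [2.2, -1.4, 6.2]
gripper_width: 0.123
gripper_force: 80.2
```

```bash
python3 st.py
```

```text
19.55 [582.    4.2 111.8] [-3.141e+00 -1.000e-03 -5.020e-01] [ 0.22  0.33 -0.37  1.78  0.14  1.05 -2.26] [ 2.2 -1.4  6.2] [-0.28 -0.51 -0.01]
0.68 [225.4, 161.7, 259.8, 183.8]
```

Sinking with turn, but the wrist joint is close to its limit. I'll release, swing back half a turn around the wing and regrip.

Emit:
jog_arm(increments=[0,0,-0.08,0,0,0,1,0,0,-0.08,0,0,0,1,0,0,-0.08,0,0,0,1,0,0,-0.08,0,0,0,1,-0.14,-0.03,-0.3,0,0,0,1,-0.14,-0.03,-0.3,0,0,-0.14,1,-0.14,-0.03,-0.3,0,0,-0.28,1,-0.14,-0.03,-0.3,0,0,-0.42,1,-0.14,-0.03,-0.3,0,0,-0.56,1,-0.14,-0.03,-0.3,0,0,-0.7,1,-0.14,-0.03,-0.3,0,0,-0.84,1,-0.14,-0.03,-0.3,0,0,-0.98,1])

```text
clock: 20.85
position: [580.1, 5.4, 114.2]
tcp_rot: [-3.142, 0.0, 0.486]
ft_force: [-0.1, 0.5, 0.2]
gripper_width: 1.002
gripper_force: 0.0
```

```bash
python3 st.py
python3 - <<'E'
from h import *
im=arm.camera('side'); c=arm.calibration('side')
for s in arm.silhouettes('side','screw')[:1]:print('side',s['p'],s['extent'])
for k in(0,4,8,12): print(k,proj(c,(581,5.7,84+k+36)),proj(c,(581,5.7,84+k)))
c=arm.calibration('wrist');arm.camera('wrist')
for s in arm.silhouettes('wrist','screw')[:1]:
    m=s['mask'].astype(np.uint8); r=cv2.minAreaRect(cv2.findNonZero(m));print('wrist',s['p'],s['extent'],r)
for k in(0,4,8,12): print(k,proj(c,(581,5.7,84+k+36)))
E
```

```text
20.85 [580.1   5.4 114.2] [-3.142  0.     0.486] [ 0.35  0.35 -0.53  1.77  0.2   1.07 -1.33] [-0.1  0.5  0.2] [-0.06 -0.01 -0.01]
0.91 [227.6, 159.6, 254.3, 181.2]
side 0.74 [228.7, 161.5, 254.5, 181.8]
0 [241.75643319 162.855615  ] [241.77008976 177.02218783]
4 [241.75502863 161.24349127] [241.76848672 175.47803609]
8 [241.7536481 159.6235895] [241.76690422 173.9265095 ]
12 [241.75229203 157.99586369] [241.76534263 172.36756422]
wrist 0.71 [192.7, 211.4, 324.2, 314.9] ((251.88861083984375, 252.52328491210938), (72.34147644042969, 144.5389862060547), 59.74356460571289)
0 [259.39183537 277.82111645]
4 [259.44485549 283.0839518 ]
8 [259.50099914 288.66173603]
12 [259.56054314 294.582907  ]
```

Emit:
jog_arm(increments=[0,0,0,0,0,-0.14,1,0,0,0,0,0,-0.28,1,0,0,0,0,0,-0.42,1,0,0,0,0,0,-0.56,1,0,0,0,0,0,-0.7,1,0,0,0,0,0,-0.84,1,0,0,0,0,0,-0.98,1,0,0,0,0,0,-1.12,1,0,0,0,0,0,-1.26,1,0,0,0,0,0,-1.4,1,0,0,0,0,0,-1.54,1,0,0,0,0,0,-1.68,1])

```text
clock: 22.35
position: [580.2, 5.3, 114.2]
tcp_rot: [-3.141, 0.0, 2.163]
ft_force: [0.8, -0.1, -1.9]
gripper_width: 1.002
gripper_force: 0.0
```

Emit:
jog_arm(increments=[0,0,0,0,0,-0.14,1,0,0,0,0,0,-0.28,1,0,0,0,0,0,-0.42,1,0,0,0.1,0,0,-0.48,1,0,0,0.1,0,0,-0.48,1])

```text
clock: 22.85
position: [580.1, 5.2, 112.9]
tcp_rot: [-3.142, -0.0, 2.639]
ft_force: [0.1, -0.2, -0.5]
gripper_width: 1.001
gripper_force: 0.0
```

```bash
python3 st.py
python3 - <<'E'
from h import *
o=arm.get_obs(); M=R.from_euler('xyz',o['tcp_rot']).as_matrix(); p=o['position']
c=arm.calibration('wrist');arm.camera('wrist')
for s in arm.silhouettes('wrist','screw')[:1]:
    m=s['mask'].astype(np.uint8); r=cv2.minAreaRect(cv2.findNonZero(m));print('wrist',s['p'],s['extent'],r)
    np.save('m',m)
    for y in range(190,350,12):
        xs=np.nonzero(m[y])[0]; print(y,xs.min() if len(xs) else 0,xs.max() if len(xs) else 0, end=' | ')
for x in(-32,0,32): print(x,proj(c,p+M@[x,0,-9]),proj(c,p+M@[x,0,5]))
E
```

```text
22.85 [580.1   5.2 112.9] [-3.142 -0.     2.639] [ 0.65  0.46 -0.91  1.76  0.4   1.12  0.68] [ 0.1 -0.2 -0.5] [-0.    0.03  0.01]
0.56 [239.6, 160.5, 256.2, 180.2]
wrist 0.74 [227.2, 194.9, 287.8, 334.8] ((258.5, 263.0), (136.0, 63.0), 90.0)
190 0 0 | 202 247 274 | 214 246 276 | 226 235 282 | 238 229 289 | 250 227 290 | 262 231 285 | 274 246 275 | 286 246 274 | 298 246 274 | 310 246 274 | 322 246 273 | 334 0 0 | 346 0 0 | -32 [254.75692995 349.21966477] [254.94177506 327.74245578]
0 [254.57586882 283.59130506] [254.79386437 266.47954852]
32 [254.38255467 206.81753532] [254.63783044 196.12103127]
```

Emit:
jog_arm(increments=[0.08,0.08,0.08,0,0,0,1,0.08,0.08,0.08,0,0,0,-1,0.08,0.08,0.08,0,0,0,-1,0.08,0.08,0.08,0,0,0,-1,0.08,0.08,0.08,0,0,0,-1,0.08,0.08,0.08,0,0,0,-1,0.08,0.08,0.08,0,0,0,-1,0.08,0.08,0.08,0,0,0,-1,0.08,0.08,0.08,0,0,0,-1], force=70)

```text
clock: 23.95
position: [579.9, 6.3, 112.5]
tcp_rot: [-3.141, 0.0, 2.64]
ft_force: [-1.5, -1.0, 2.6]
gripper_width: 0.128
gripper_force: 68.9
```

```bash
python3 st.py
```

```text
23.95 [579.9   6.3 112.5] [-3.141  0.     2.64 ] [ 0.65  0.46 -0.91  1.76  0.4   1.12  0.67] [-1.5 -1.   2.6] [-0.2   0.24  0.02]
0.75 [224.9, 163.8, 257.4, 178.9]
```

Emit:
jog_arm(increments=[0,0,0.05,0,0,0.1,-1,0,0,0.09,0,0,0.2,-1,0,0,0.13,0,0,0.3,-1,0,0,0.16,0,0,0.4,-1,0,0,0.19,0,0,0.5,-1])

```text
clock: 24.55
position: [580.8, 6.7, 111.8]
tcp_rot: [3.14, 0.001, 2.136]
ft_force: [-2.2, -1.6, 13.6]
gripper_width: 0.126
gripper_force: 70.5
```

```bash
python3 st.py
```

```text
24.55 [580.8   6.7 111.8] [3.140e+00 1.000e-03 2.136e+00] [ 0.58  0.43 -0.81  1.76  0.34  1.1   0.21] [-2.2 -1.6 13.6] [-0.22  0.6   0.07]
0.74 [229.0, 162.3, 258.0, 180.4]
```

Emit:
jog_arm(increments=[0,0,0,0,0,0.12,-1,0,0,0.02,0,0,0.24,-1,0,0,0.04,0,0,0.36,-1,0,0,0.06,0,0,0.48,-1,0,0,0.08,0,0,0.6,-1])

```text
clock: 25.15
position: [581.1, 6.8, 111.6]
tcp_rot: [3.139, 0.001, 1.537]
ft_force: [-4.1, -1.1, 16.7]
gripper_width: 0.126
gripper_force: 75.3
```

```bash
python3 st.py
```

```text
25.15 [581.1   6.8 111.6] [3.139e+00 1.000e-03 1.537e+00] [ 0.49  0.39 -0.7   1.77  0.29  1.08 -0.34] [-4.1 -1.1 16.7] [-0.36  0.92  1.27]
0.45 [235.7, 160.4, 251.3, 181.5]
```

Torque has jumped to 1.27 N m with the TCP at 111.6, which matches the collar sitting on the fence. I'll confirm with a pull before releasing.

Emit:
jog_arm(increments=[0,0,-0.15,0,0,0.05,-1,0,0,-0.3,0,0,0.05,-1,0,0,-0.4,0,0,0.05,-1])

```text
clock: 25.55
position: [580.5, 6.7, 112.0]
tcp_rot: [3.14, -0.001, 1.492]
ft_force: [13.4, 0.5, -26.2]
gripper_width: 0.126
gripper_force: 68.2
```

```bash
python3 st.py
```

```text
25.55 [580.5   6.7 112. ] [ 3.140e+00 -1.000e-03  1.492e+00] [ 0.48  0.39 -0.69  1.77  0.28  1.08 -0.38] [ 13.4   0.5 -26.2] [ 0.18 -3.2   0.77]
0.61 [235.2, 161.4, 250.2, 179.4]
```

Emit:
jog_arm(increments=[0,0,0.15,0,0,0.05,-1,0,0,0.28,0,0,0.1,-1,0,0,0.28,0,0,0.1,-1])

```text
clock: 25.95
position: [580.6, 6.9, 111.6]
tcp_rot: [3.14, -0.0, 1.389]
ft_force: [0.3, 0.8, 7.4]
gripper_width: 0.131
gripper_force: 72.8
```

```bash
python3 st.py
```

```text
25.95 [580.6   6.9 111.6] [ 3.14  -0.     1.389] [ 0.47  0.39 -0.67  1.77  0.27  1.08 -0.48] [0.3 0.8 7.4] [0.04 0.33 0.32]
0.63 [234.2, 161.0, 250.4, 182.6]
```

Emit:
jog_arm(increments=[0,0,0.02,0,0,0.1,-1,0,0,0.04,0,0,0.2,-1])

```text
clock: 26.25
position: [580.4, 6.3, 111.4]
tcp_rot: [3.14, 0.0, 1.188]
ft_force: [-2.6, -3.3, 11.1]
gripper_width: 0.125
gripper_force: 79.9
```

```bash
python3 st.py
```

```text
26.25 [580.4   6.3 111.4] [3.14  0.    1.188] [ 0.44  0.38 -0.64  1.77  0.25  1.07 -0.67] [-2.6 -3.3 11.1] [-0.57  0.84  1.43]
0.45 [233.5, 161.1, 249.2, 182.9]
```

Emit:
jog_arm(increments=[0,0,-0.03,0,0,0.06,-1,0,0,-0.03,0,0,0.12,-1])

```text
clock: 26.55
position: [580.3, 6.0, 111.4]
tcp_rot: [3.14, 0.001, 1.07]
ft_force: [-0.2, -4.0, 7.0]
gripper_width: 0.128
gripper_force: 85.1
```

```bash
python3 st.py;  python3 - <<'E'
from h import *
c=arm.calibration('wrist');arm.camera('wrist')
for s in arm.silhouettes('wrist','screw')[:1]:
    m=s['mask'].astype(np.uint8); print('wrist',s['p'],s['extent'])
    for y in range(190,350,12):
        xs=np.nonzero(m[y])[0]; print(y,xs.min() if len(xs) else 0,xs.max() if len(xs) else 0, end=' | ')
E
```

```text
26.55 [580.3   6.  111.4] [3.14e+00 1.00e-03 1.07e+00] [ 0.42  0.37 -0.62  1.77  0.24  1.07 -0.78] [-0.2 -4.   7. ] [-0.63  0.46  1.73]
0.64 [232.2, 159.6, 250.1, 184.1]
wrist 0.61 [228.1, 196.9, 288.0, 336.0]
190 0 0 | 202 244 271 | 214 243 273 | 226 235 279 | 238 228 286 | 250 243 273 | 262 244 271 | 274 244 271 | 286 245 270 | 298 245 270 | 310 245 271 | 322 243 270 | 334 0 0 | 346 0 0 |
```

The torque is holding and rising (1.7 N m) and the wing is still square in the pads, so it is tight. I'll open and back away.

Emit:
jog_arm(increments=[0,0,0,0,0,0,1,0,0,0,0,0,0,1,0,0,0,0,0,0,1,0,0,0,0,0,0,1,0,0,-3,0,0,0,1,0,0,-7,0,0,0,1,-2,0,-10,0,0,0,1,-6,0,-10,0,0,0,1,-7,0,-10,0,0,0,1,-7,0,-10,0,0,0,1,-7,0,-10,0,0,0,1])

```text
clock: 27.85
position: [546.3, -54.2, 210.4]
tcp_rot: [-3.141, -0.0, 1.07]
ft_force: [-0.1, 0.7, 0.5]
gripper_width: 1.001
gripper_force: 0.0
```

```bash
python3 st.py;  python3 - <<'E'
from h import *
c=arm.calibration('wrist');arm.camera('wrist')
for s in arm.silhouettes('wrist','screw')[:1]:
    m=s['mask'].astype(np.uint8); ys,xs=np.nonzero(m); print('wrist',s['p'],s['extent'],cv2.minAreaRect(cv2.findNonZero(m)))
    np.save('ms',m)
for k in(0,3,12):
    ps=[proj(c,(580.9+32*a*np.cos(1.1),6+32*a*np.sin(1.1),84+k+22)) for a in(-1,0,1)]; print(k,[q.round(1) for q in ps],np.hypot(*(ps[2]-ps[0])))
C=arm.calibration('side')
E=[]
for i in range(4):
    arm.camera('side'); s=arm.silhouettes('side','screw')[0]; E.append(s['extent'])
print('side',np.mean(E,0),np.std(E,0))
def pts(k):
    P=[(580.9+16*np.cos(t),6+16*np.sin(t),84+k+z) for t in np.linspace(0,6.28,40) for z in(0,5)]
    P+=[(580.9+a*np.cos(1.1)+b*np.sin(1.1),6+a*np.sin(1.1)-b*np.cos(1.1),84+k+z) for a,z in((-32,22),(32,22),(-22,36),(22,36),(-22,8),(22,8)) for b in(-6,6)]
    q=np.array([proj(C,p) for p in P]); return q.min(0),q.max(0)
for k in(0,3,8,12): print(k,pts(k))
E
```

```text
27.85 [546.3 -54.2 210.4] [-3.141 -0.     1.07 ] [ 0.57  0.21 -0.62  1.74  0.13  1.23 -0.58] [-0.1  0.7  0.5] [ 0.06 -0.1   0.01]
0.8 [232.5, 157.6, 251.8, 181.4]
wrist 0.95 [239.2, 55.8, 279.8, 152.4] ((259.0, 102.5), (95.0, 42.0), 90.0)
0 [array([261.7, 150.6]), array([260.5, 103.4]), array([259.3,  53. ])] 97.69688662696218
3 [array([261.8, 151.3]), array([260.6, 103.4]), array([259.3,  52.3])] 98.9915571908838
12 [array([261.9, 153.3]), array([260.7, 103.5]), array([259.3,  50.3])] 103.08985524245995
side [233.025 158.35  250.375 182.375] [1.70348907 1.65151446 0.44370598 0.98836987]
0 (array([234.31864826, 157.37545775]), array([249.03892975, 181.00740344]))
3 (array([234.30408664, 156.18214386]), array([249.05080325, 179.8409473 ]))
8 (array([234.27975481, 154.1839299 ]), array([249.07070525, 177.88740745]))
12 (array([234.26023324, 152.57688873]), array([249.08672915, 176.31602228]))
```

Wrist scale and side extents both put the collar at about 0 mm above the fence, so it is seated. The arm is clear.

```bash
python3 -c "
from plant import arm
print(arm.sign_off())"
```

```text
the job is handed in; nothing more can be done
None
```

I handed the job in at about 28 s. The fence is square with its hole over the bush to about 0.4 mm, and the wing screw is tightened to about 1.7 N m with its collar down on the fence. The gripper is open and clear, and it did not touch the cards, magnifier or tape.

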